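# Make up two sets of small hand tools

## Task

Make up two tool sets from the finished tools lying on the bench: the combination pliers, the adjustable wrench and the screwdriver go into the tray with three bays, the long-nose pliers and the end nippers into the tray with two. Lay each tool down (do not drop it) flat and lengthwise in a bay of its own, with its jaws or blade towards the tray's hang tab. Leave the pot of rivets and the oil bottle standing where they are.

Things in the scene. Friction and masses are not known exactly. Their poses are not given: they have to be found in the camera images.
- combination_pliers: Small combination pliers lying flat, 115 mm long: broad blunt jaws 22 wide, 20 at their end, to x = +35; handles to x = -80. Origin: underside, below the joint rivet; +x to the jaws, +z up. Grip at the origin: joint block 26 long (x), 19 wide (y), 11 high, flat sides. Two yellow grips, 44 over both, 11 high. 100 g.
- longnose_pliers: Small long-nose pliers lying flat, 123 mm long: slim jaws tapering to 6 wide, to x = +51; handles to x = -72. Origin: underside, below the joint rivet; +x to the jaws, +z up. Grip at the origin: joint block 26 long (x), 19 wide (y), 11 high, flat sides. Two yellow grips, 44 over both, 11 high. 85 g.
- end_nippers: Small end-cutting nippers (pincers) lying flat, 109 mm long: T-shaped head 36 wide from x = +21 to +35; handles to x = -74. Origin: underside, below the joint rivet; +x to the jaws, +z up. Grip at the origin: joint block 26 long (x), 19 wide (y), 11 high, flat sides. Two yellow grips, 44 over both, 11 high. 100 g.
- adjustable_wrench: Small adjustable wrench lying flat, 118 mm long: one straight yellow handle 18 wide, 10 high, flat sides, from x = -75 to +11; open steel jaw 29 wide from x = +17 to +43. Origin: underside, on the centre line near the handle's head end; grip there. +x to the jaw, +z up. 80 g.
- screwdriver: Screwdriver lying on its handle, 115 mm long: yellow eight-sided handle 22 across the flats (two flats upright) from x = -36 to +38 with red ends; steel blade 6 in diameter to x = +79, held clear. Origin: on the axis, mid-handle, 11 above what it lies on; grip there. +x to the blade tip. 50 g.
- tray_three: Grey plastic tray, black inside, with three bays side by side, 252 mm wide (y), 148 long (x), fixed. Bays 80 wide, 142 long inside, centred at x = 0, y = -83, 0, +83 mm. Floor 3 thick, walls and ribs 3 thick, 16 high. Hang tab (flat flange with a slot, 90 wide, 24 long, at rim height) at the +x end, the end away from the robot. Origin: underside, centre of the bays without tab.
- tray_two: Grey plastic tray, black inside, with two bays side by side, 169 mm wide (y), 148 long (x), fixed. Bays 80 wide, 142 long inside, centred at x = 0, y = -41.5, +41.5 mm. Floor 3 thick, walls and ribs 3 thick, 16 high. Hang tab (flat flange with a slot, 90 wide, 24 long, at rim height) at the +x end, the end away from the robot. Origin: underside, centre of the bays without tab.
- rivet_pot: Open aluminium pot of brass rivets standing in the row of tools, 50 mm in diameter at the rim, 38 high, loose. Origin: centre of its underside. Not to be shifted.
- oil_bottle: Small white oil bottle with a red spout standing beside a tray, 36 mm in diameter, 105 high, loose. Origin: centre of its underside. Not to be shifted or knocked over.
Things that resemble listed ones, but are neither listed nor needed, are in the scene too. What is shaped like the tray_two but red is not meant. What is shaped like the combination_pliers but pink is not meant.

How it is judged:
At the end, for the whole second after the job is handed in: Each tool is at rest in its own bay of its tray: origin within 34 mm of the bay's centre line, axis within 0.35 rad of the bay's and level within 0.12 rad, resting on the tray floor (within 5 mm), origin 0 to 50 mm from mid-bay towards the hang tab (screwdriver: away from it) (x of combination_pliers in the frame of tray_three between 0 and 0.05 m and z of combination_pliers in the frame of tray_three between -0.001 and 0.008 m and angle between each of combination_pliers, adjustable_wrench, screwdriver, longnose_pliers, end_nippers's own x axis and vertical above 1.45 rad and angle between the x axis of each of combination_pliers, adjustable_wrench, screwdriver and the x axis of tray_three, either way round below 0.35 rad and linear speed of each of combination_pliers, adjustable_wrench, screwdriver, longnose_pliers, end_nippers below 0.02 m/s and angular speed of each of combination_pliers, adjustable_wrench, screwdriver, longnose_pliers, end_nippers below 0.3 rad/s and x of adjustable_wrench in the frame of tray_three between 0 and 0.05 m and z of adjustable_wrench in the frame of tray_three between -0.001 and 0.008 m and x of screwdriver in the frame of tray_three between -0.05 and 0 m and z of screwdriver in the frame of tray_three between 0.01 and 0.019 m and ((y of combination_pliers in the frame of tray_three between -0.117 and -0.049 m and y of adjustable_wrench in the frame of tray_three between -0.034 and 0.034 m and y of screwdriver in the frame of tray_three between 0.049 and 0.117 m) or (y of combination_pliers in the frame of tray_three between -0.117 and -0.049 m and y of adjustable_wrench in the frame of tray_three between 0.049 and 0.117 m and y of screwdriver in the frame of tray_three between -0.034 and 0.034 m) or (y of combination_pliers in the frame of tray_three between -0.034 and 0.034 m and y of adjustable_wrench in the frame of tray_three between -0.117 and -0.049 m and y of screwdriver in the frame of tray_three between 0.049 and 0.117 m) or (y of combination_pliers in the frame of tray_three between -0.034 and 0.034 m and y of adjustable_wrench in the frame of tray_three between 0.049 and 0.117 m and y of screwdriver in the frame of tray_three between -0.117 and -0.049 m) or (y of combination_pliers in the frame of tray_three between 0.049 and 0.117 m and y of adjustable_wrench in the frame of tray_three between -0.117 and -0.049 m and y of screwdriver in the frame of tray_three between -0.034 and 0.034 m) or (y of combination_pliers in the frame of tray_three between 0.049 and 0.117 m and y of adjustable_wrench in the frame of tray_three between -0.034 and 0.034 m and y of screwdriver in the frame of tray_three between -0.117 and -0.049 m)) and x of longnose_pliers in the frame of tray_two between 0 and 0.05 m and z of longnose_pliers in the frame of tray_two between -0.001 and 0.008 m and angle between the x axis of each of longnose_pliers, end_nippers and the x axis of tray_two, either way round below 0.35 rad and x of end_nippers in the frame of tray_two between 0 and 0.05 m and z of end_nippers in the frame of tray_two between -0.001 and 0.008 m and ((y of longnose_pliers in the frame of tray_two between -0.0755 and -0.0075 m and y of end_nippers in the frame of tray_two between 0.0075 and 0.0755 m) or (y of longnose_pliers in the frame of tray_two between 0.0075 and 0.0755 m and y of end_nippers in the frame of tray_two between -0.0755 and -0.0075 m))); the robot touches nothing.
It fails at once if a tool is dropped or thrown: it moves faster than 0.8 m/s without being held (a free fall of more than about 30 mm) ((linear speed of combination_pliers above 0.8 m/s and contact force between the fingers and combination_pliers below 0.3 N) or (linear speed of adjustable_wrench above 0.8 m/s and contact force between the fingers and adjustable_wrench below 0.3 N) or (linear speed of screwdriver above 0.8 m/s and contact force between the fingers and screwdriver below 0.3 N) or (linear speed of longnose_pliers above 0.8 m/s and contact force between the fingers and longnose_pliers below 0.3 N) or (linear speed of end_nippers above 0.8 m/s and contact force between the fingers and end_nippers below 0.3 N)).
It fails at once if the pot of rivets or the oil bottle is shifted by more than 30 mm or knocked over (distance of any of rivet_pot, oil_bottle from where it was at the start of the episode above 0.03 m or angle between any of rivet_pot, oil_bottle's own z axis and vertical above 0.5 rad).
It also fails if it takes over 125 s, if anything falls off the work surface, if the arm or the gripper's body presses on something with over 40 N, if the wrist force passes 120 N, or if a joint passes its speed limit or range.

## Robot

A 7-joint arm with a two-finger parallel gripper is mounted at the origin on the work surface. World frame = base frame: x ahead of the robot, y to its left, z up, the work surface at z = 0. Lengths are in m, angles in rad, forces in N, time in s.
With the tool pointing down it reaches from about 0.425 to 0.95 m from the base axis. Payload 4.7 kg.
Tool frame: the origin (TCP) lies on the centre line of the jaws, within the pads' length; the fingertips stand robot.nose_length ahead of it and the grasp point (between the pads) lies 8 mm behind it (robot.nose_length is the distance from the TCP to the fingertips, in m); z points along the fingers, y is the line along which they close (so a half turn about z gives the same grasp; the last joint's range is limited). The gripper opens to 85 mm and grips with 20 to 120 N. Pads are 22 mm wide; open, the fingers measure 114 mm over their backs; the gripper's body (76 mm by 85 mm) begins 54 mm behind the grasp point. The pads swing forward as they close: fully open they stand 13 mm farther back than shut.
Start: joints at [-1.365, 0.469, -0.049, 1.532, 0.024, 1.141, -0.082], TCP at [0.157, 0.657, 0.242] pointing down, gripper open.
Joint ranges: [-2.59, 2.59], [-0.33, 1.99], [-1.39, 1.29], [0.1, 2.45], [-1.04, 4.18], [0.21, 1.99], [-2.66, 2.66]. Speed limits (rad/s): [2.57, 2.57, 3.14, 3.14, 3.14, 3.14, 3.14].

## Interface

Orientations are given as [roll, pitch, yaw] about the fixed x, y, z axes, in that order (R = Rz(yaw) Ry(pitch) Rx(roll)).
In Python, from plant import robot gives the robot as it stands. Calls block until the motion is done:
- robot.goto(position, orientation): joint-space move of the TCP to a pose.
- robot.move_straight(position, vel=0.15, attitude=None, contact_N=None): straight line of the TCP; attitude=None keeps the orientation; vel is the mean speed in m/s. With contact_N (N) it stops when the force on the tool has changed by that much, and returns True; else False.
- robot.move_joints(angles): joint-space move.
- robot.grip(opening, strength=None): opening from 0.0 (shut) to 1.0 (fully open); strength is the grip in N (None keeps the last); returns when the fingers have stopped.
- robot.sleep(seconds).
- robot.inverse_kinematics(position, orientation): joint angles nearest the present ones, or None.
- robot.sense(): the state.
- robot.grab_frame(name): name is "scene" or "side" or "wrist"; returns a dict with "image" (384x512x3 uint8, red, green, blue), "range_z" (384x512 float32, m along the optical axis (not along the pixel's ray), 0 where there is no reading), "fx", "fy", "cx", "cy" (pixels), "R" (3x3) and "t" (3): a world point X has camera coordinates R X + t. Camera axes: x right, y down, z forward; pixel columns grow to the right and rows downward; lengths in m; the calibration is good to about 2 mm. The wrist camera is an equidistant fisheye: a pixel r from the principal point sees the ray r / f radians off the axis. A picture is of the moment at which its call begins.
A pose or a line that the arm cannot do raises robot.IKError and nothing moves.
- robot.close_job(): hands the job in; it is judged then, once.
The state is a dict: "t": time; "joint_pos": joint angles; "joint_velocities": joint speeds; "effort": joint torques, N m; "tcp_pos": TCP position; "tcp_rot": TCP orientation; "wrist_force": force on the tool from outside, world axes, zero at the start; "torque": the same for the moment, N m; "opening": opening from 0.0 (shut) to 1.0 (fully open); "gripper_force": force on a finger pad.
Only numpy, scipy, OpenCV 4.12 (cv2) and the standard library are available. Lean on these libraries where they do the work, as an engineer would, in place of code of your own. Each camera call takes 0.05 s, during which the arm holds its last target. There are 200 camera calls.

## Working session

There is one attempt and no reset: what is moved stays moved. The work goes in short steps, each a Python script; the robot and the scene stay as the last script left them, time stands still between calls to the robot, and variables do not carry over. Pictures are saved under pics/ and viewed, at most 14 in all, crops included, and the job is handed in when it is done.

```bash
ls; mkdir -p pics
python3 - <<'E'
from plant import robot
import cv2, pickle, numpy as np
s=robot.sense(); print(s['t'],s['tcp_pos'],s['tcp_rot'],robot.nose_length,s['opening'])
d={}
for n in ("scene","side","wrist"):
    f=robot.grab_frame(n); d[n]=f
    print(n,f['fx'],f['cx'],f['cy'],(-np.array(f['R']).T@f['t']).round(3),np.array(f['R'])[2].round(2),(f['range_z']>0).mean())
    cv2.imwrite(f'pics/{n}0.png',f['image'][:,:,::-1])
pickle.dump(d,open('f0.pkl','wb'))
E
```

```text
pics
0.0 [0.15687354 0.65592213 0.24122732] [-3.13956666e+00  5.41387207e-05  2.90686239e+00] 0.011 1.0018420259390468
scene 379.1538386381647 261.1316328410087 193.16073122655564 [1.049 0.734 0.718] [-0.5  -0.66 -0.55] 0.9959564208984375
side 368.2087387214889 255.89732946787674 200.72938441896252 [ 0.406 -0.918  0.928] [ 0.04  0.68 -0.73] 0.9958953857421875
wrist 297.3186396354542 251.00195678630757 190.43258205353095 [0.081 0.673 0.372] [ 0.29 -0.07 -0.95] 0.9956715901692709
```

View pics/scene0.png

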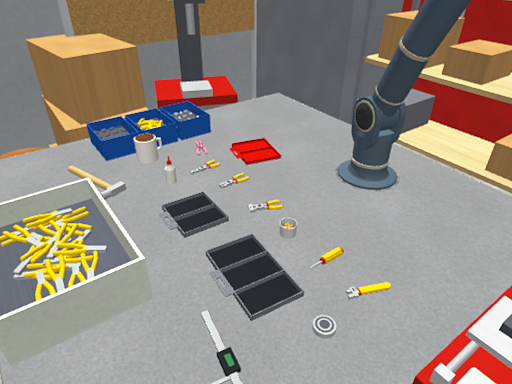

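View pics/side0.png

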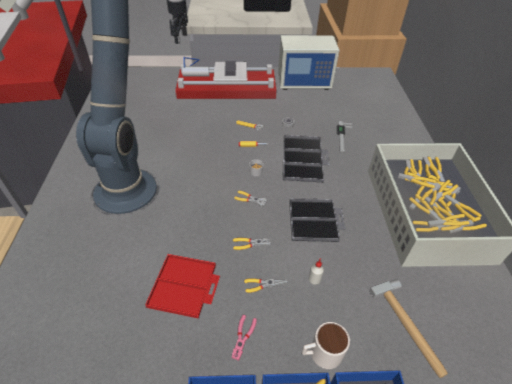

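Scene and side views: five yellow tools lie in a row, with the handles towards the robot. In the side view the long-nose pliers are at (265,285), two other pliers at (250,243) and (250,198), the pot at (256,168), the screwdriver at (253,144) and the wrench at (250,125). The two-bay tray is at (315,220), the three-bay tray at (303,158) and the bottle at (316,273). Next I'll get coarse positions, then wrist views.

```bash
cat > h.py <<'E'
import numpy as np, cv2, pickle
def cast(f,uv,z):
    "pinhole or fisheye pixels -> world points on plane z"
    uv=np.atleast_2d(np.asarray(uv,float)); R=np.array(f['R']);t=np.array(f['t'])
    a=(uv-[f['cx'],f['cy']])/[f['fx'],f['fy']]
    if f.get('fish'):
        r=np.linalg.norm(a,axis=1,keepdims=True)+1e-12
        d=np.hstack([a/r*np.sin(r),np.cos(r)])
    else: d=np.hstack([a,np.ones((len(a),1))])
    d=d@R; c=-R.T@t
    return c+d*((z-c[2])/d[:,2])[:,None]
def depthpts(f,uv):
    uv=np.atleast_2d(uv).astype(int); R=np.array(f['R']);t=np.array(f['t'])
    Z=f['range_z'][uv[:,1],uv[:,0]][:,None]
    a=(uv-[f['cx'],f['cy']])/[f['fx'],f['fy']]
    if f.get('fish'):
        r=np.linalg.norm(a,axis=1,keepdims=True)+1e-12; a=a/r*np.tan(r)
    return (np.hstack([a*Z,Z])-t)@R
def yellow(img): return cv2.inRange(cv2.cvtColor(img,cv2.COLOR_RGB2HSV),(20,120,90),(35,255,255))
def blobs(m,amin):
    n,l,s,c=cv2.connectedComponentsWithStats(m)
    return [(s[i],c[i],np.argwhere(l==i)[:,::-1]) for i in range(1,n) if s[i][4]>=amin]
E
python3 - <<'E'
import pickle,numpy as np,cv2
from h import *
d=pickle.load(open('f0.pkl','rb'))
for n in('scene','side'):
    f=d[n]; print(n)
    m=yellow(f['image'])
    for s,c,p in blobs(m,12):
        q=depthpts(f,p); print('Y',c.round(),s[4],np.median(q,0).round(3),q[:,2].max().round(3), cast(f,c,.008)[0,:2].round(3))
    for nm,lo,hi in(('black',(0,0,0),(180,255,45)),('pink',(150,80,90),(175,255,255))):
      for s,c,p in blobs(cv2.inRange(cv2.cvtColor(f['image'],cv2.COLOR_RGB2HSV),lo,hi),150):
        q=depthpts(f,p); 
        if abs(np.median(q,0)[2])<.06: print(nm,c.round(),s[4],q.min(0).round(3),q.max(0).round(3))
E
```

```text
scene
Y [405.  13.] 13 [-0.955 -0.625  0.399] 0.402 [-3.424 -2.294]
Y [490.  43.] 27 [-1.062 -0.173  0.311] 0.314 [-2.632 -0.858]
Y [149. 124.] 179 [ 0.518 -0.776  0.05 ] 0.718 [ 0.483 -0.872]
Y [211. 162.] 22 [ 0.432 -0.396  0.008] 0.014 [ 0.434 -0.398]
Y [215. 165.] 24 [ 0.435 -0.367  0.008] 0.011 [ 0.434 -0.367]
Y [239. 175.] 29 [ 0.4   -0.252  0.008] 0.012 [ 0.401 -0.253]
Y [243. 179.] 33 [ 0.405 -0.22   0.008] 0.013 [ 0.405 -0.222]
Y [273. 202.] 36 [ 0.402 -0.049  0.009] 0.012 [ 0.402 -0.049]
Y [275. 207.] 42 [ 0.415 -0.021  0.009] 0.012 [ 0.414 -0.023]
Y [ 57. 248.] 2840 [ 1.025 -0.097  0.094] 0.718 [ 1.022 -0.219]
Y [288. 226.] 18 [0.459 0.088 0.024] 0.027 [0.444 0.073]
Y [ 14. 236.] 327 [ 1.1   -0.211  0.101] 0.718 [ 1.108 -0.341]
Y [332. 255.] 164 [0.434 0.25  0.019] 0.024 [0.426 0.241]
Y [ 81. 277.] 53 [1.005 0.009 0.079] 0.084 [ 1.    -0.071]
Y [ 72. 280.] 61 [1.024 0.008 0.079] 0.718 [ 1.022 -0.072]
Y [375. 288.] 220 [0.427 0.388 0.009] 0.718 [0.426 0.387]
black [246. 250.] 201 [ 0.562  0.045 -0.001] [1.049 0.734 0.718]
black [256. 270.] 284 [ 0.57   0.122 -0.001] [1.049 
[... 689 characters left out ...]
26. 229.] 67 [ 0.953 -0.254  0.08 ] 0.928 [ 0.999 -0.197]
Y [241. 239.] 50 [ 0.4   -0.227  0.009] 0.013 [ 0.4   -0.226]
Y [241. 247.] 57 [ 0.402 -0.256  0.009] 0.013 [ 0.402 -0.256]
Y [251. 280.] 47 [ 0.429 -0.372  0.009] 0.013 [ 0.43  -0.372]
Y [253. 289.] 54 [ 0.434 -0.402  0.009] 0.014 [ 0.434 -0.401]
Y [321. 382.] 26 [ 0.579 -0.66   0.052] 0.054 [ 0.587 -0.647]
black [296. 157.] 182 [ 0.406 -0.918 -0.002] [0.677 0.203 0.928]
black [302. 171.] 343 [ 0.406 -0.918 -0.003] [0.701 0.123 0.928]
black [312. 209.] 534 [ 0.406 -0.918 -0.003] [ 0.711 -0.069  0.928]
black [314. 229.] 628 [ 0.406 -0.918 -0.003] [ 0.708 -0.15   0.928]
pink [239. 347.] 177 [ 0.377 -0.588 -0.005] [ 0.415 -0.527  0.015]
```

View pics/wrist0.png

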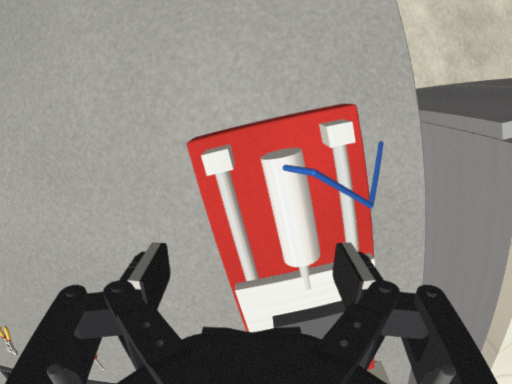

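Wrist view: the red vise lies under the start pose and no targets are in sight. The heights from both fixed views agree (grips about 12 mm high). Next come wrist views over the row.

Run:
```python
from plant import robot
import cv2, pickle, numpy as np
pi=np.pi
d=[]
robot.move_straight([.157,.656,.36])
for i,(x,y,z) in enumerate([(.53,.08,.33),(.53,-.16,.33),(.53,-.40,.33)]):
    try: robot.goto([x,y,z],[pi,0,pi/2])
    except robot.IKError as e: print('IK',i,e); continue
    robot.sleep(.3); f=robot.grab_frame('wrist'); f['fish']=True; d.append(f)
    print(i,(-np.array(f['R']).T@f['t']).round(3),robot.sense()['t'],robot.sense()['joint_pos'])
    cv2.imwrite(f'pics/w{i}.png',cv2.resize(f['image'][:,:,::-1],(768,576)))
pickle.dump(d,open('w.pkl','wb'))
for y in(-.4,-.2,0,.2,.4):
  for yaw in(0,pi):
    print(y,yaw,np.round(robot.inverse_kinematics([.47,y,.02],[pi,0,yaw]),2) if robot.inverse_kinematics([.47,y,.02],[pi,0,yaw]) is not None else None)
```

```text
0 [0.53  0.157 0.46 ] 3.875 [-0.74361591  0.1816995   0.6056482   1.77120204 -0.10965602  1.22242627
 -0.10778858]
1 [ 0.53  -0.082  0.46 ] 5.175 [-0.40577832  0.2362309   0.76217987  1.73932588 -0.17219556  1.23463538
  0.4012921 ]
2 [ 0.53  -0.322  0.46 ] 6.475 [ 0.03439923  0.48315035  0.83178466  1.48129591 -0.36145368  1.33609881
  0.89476014]
-0.4 0 [ 0.02  0.85  0.92  1.88 -0.89  0.88 -0.17]
-0.4 3.141592653589793 [ 0.4   0.66  0.33  1.86 -0.32  0.68  2.49]
-0.2 0 [-0.35  0.72  0.91  2.13 -0.89  0.73 -0.4 ]
-0.2 3.141592653589793 [ 0.05  0.54  0.34  2.11 -0.34  0.54  2.21]
0 0 [-0.76  0.66  0.89  2.22 -0.88  0.66 -0.8 ]
0 3.141592653589793 [-0.4   0.5   0.38  2.21 -0.39  0.49  1.86]
0.2 0 [-1.14  0.72  0.9   2.13 -0.88  0.73 -1.22]
0.2 3.141592653589793 [-0.75  0.54  0.33  2.11 -0.33  0.54  1.4 ]
0.4 0 [-1.36  0.83  0.87  1.88 -0.85  0.86 -1.62]
0.4 3.141592653589793 [-0.95  0.65  0.25  1.86 -0.24  0.67  1.01]
```

View pics/w0.png

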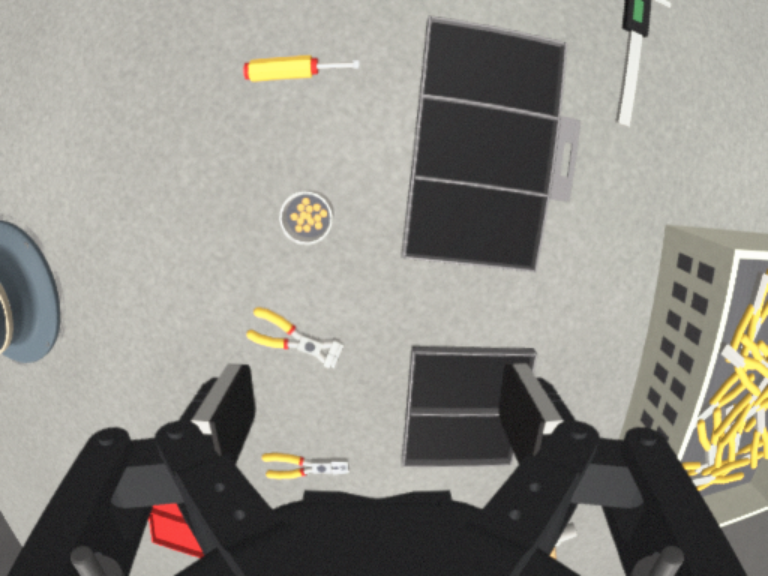

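View pics/w2.png

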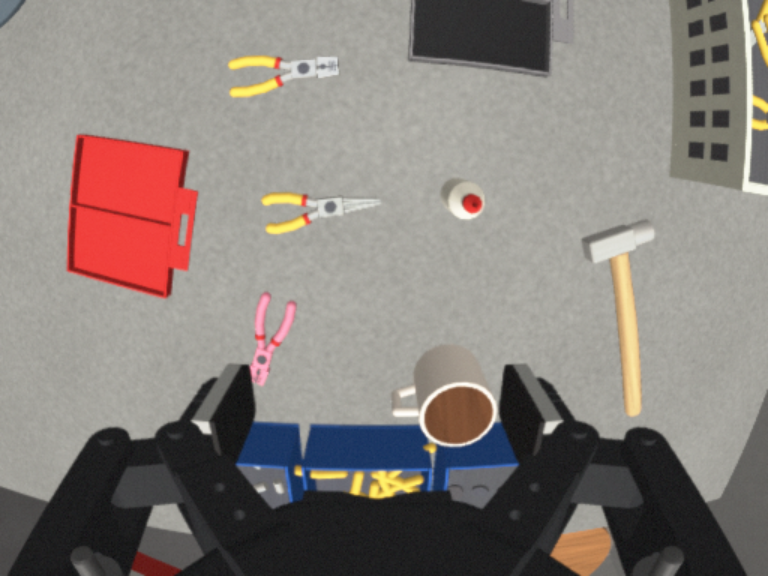

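View w0: nippers with a T-head at (315,347), pot (306,217), screwdriver (300,67), tray_three centre (480,145), tray_two (470,405). View w2: combination pliers with rivet (303,68), long-nose with rivet (330,207), bottle (467,202), plus the pink pliers and red tray as decoys. The wrench needs one more view.

```bash
cat >> h.py <<'E'
def proj(f,X):
    c=np.array(f['R'])@X+f['t']; r=np.linalg.norm(c[:2]); th=np.arctan2(r,c[2])
    a=c[:2]/r*th if f.get('fish') else c[:2]/c[2]
    return a*[f['fx'],f['fy']]+[f['cx'],f['cy']]
def tri(obs):
    "least-squares crossing of rays; obs=[(f,uv)]"
    A=np.zeros((3,3));b=np.zeros(3)
    for f,uv in obs:
        c=-np.array(f['R']).T@f['t']; d=cast(f,uv,0)[0]-c; d/=np.linalg.norm(d); P=np.eye(3)-np.outer(d,d); A+=P;b+=P@c
    return np.linalg.solve(A,b)
def dot(f,uv,w=7):
    "centroid of the dark rivet in a window"
    u,v=np.round(uv).astype(int); 
    if not(w<=u<512-w and w<=v<384-w): return None
    g=cv2.cvtColor(f['image'],cv2.COLOR_RGB2GRAY)[v-w:v+w+1,u-w:u+w+1].astype(float)
    yy,xx=np.mgrid[-w:w+1,-w:w+1]; W=np.clip(105-g,0,None)*(np.hypot(xx,yy)<=w)
    return None if W.sum()<100 else np.array([u+(W*xx).sum()/W.sum(),v+(W*yy).sum()/W.sum()])
E
python3 - <<'E'
from plant import robot
from h import *
pi=np.pi
d=pickle.load(open('w.pkl','rb'))[:3]
robot.goto([.5,.26,.33],[pi,0,pi/2]); robot.sleep(.3); f=robot.grab_frame('wrist'); f['fish']=True; d.append(f)
cv2.imwrite('pics/w3.png',cv2.resize(f['image'][:,:,::-1],(768,576)))
pickle.dump(d,open('w.pkl','wb'))
for n,i,uv in(('nip',0,(206.7,231)),('comb',2,(202,45.3)),('long',2,(220,138))):
    X=cast(d[i],dot(d[i],uv),.011)[0]; obs=[]
    for k,f in enumerate(d[:3]):
        p=proj(f,X); 
        if p[1]>330: continue
        q=dot(f,p)
        if q is not None: obs.append((f,q)); print(n,k,q.round(1),cast(f,q,.011)[0].round(4))
    print('  tri',tri(obs).round(4))
for k,f in enumerate(d):
    for s,c,p in blobs(yellow(f['image']),25):
        if c[1]>320: continue
        X=cast(f,p,.007); m=X.mean(0)
        if .35<m[0]<.52: 
            (cx,cy),wh,a=cv2.minAreaRect(X[:,:2].astype(np.float32)*1000); print('Y',k,c.round(),s[4],m.round(4),'rect',round(cx),round(cy),np.round(wh),round(a,1))
    g=cv2.inRange(f['image'],(0,0,0),(58,58,58))
    for s,c,p in blobs(g,1200):
        X=cast(f,p,.016)
        (cx,cy),wh,a=cv2.minAreaRect(X[:,:2].astype(np.float32)*1000)
        if max(wh)<170: print('bay',k,c.round(),s[4],round(cx,1),round(cy,1),np.round(wh,1),round(a,1),'depth',depthpts(f,p)[:,2].min().round(4),np.median(depthpts(f,p)[:,2]).round(4))
E
```

```text
h.py:35: RuntimeWarning: invalid value encountered in cast
  u,v=np.round(uv).astype(int);
Traceback (most recent call last):
  File "h.py", line 32, in tri
    return np.linalg.solve(A,b)
           ~~~~~~~~~~~~~~~^^^^^
numpy.linalg.LinAlgError: Singular matrix
```

View pics/w3.png

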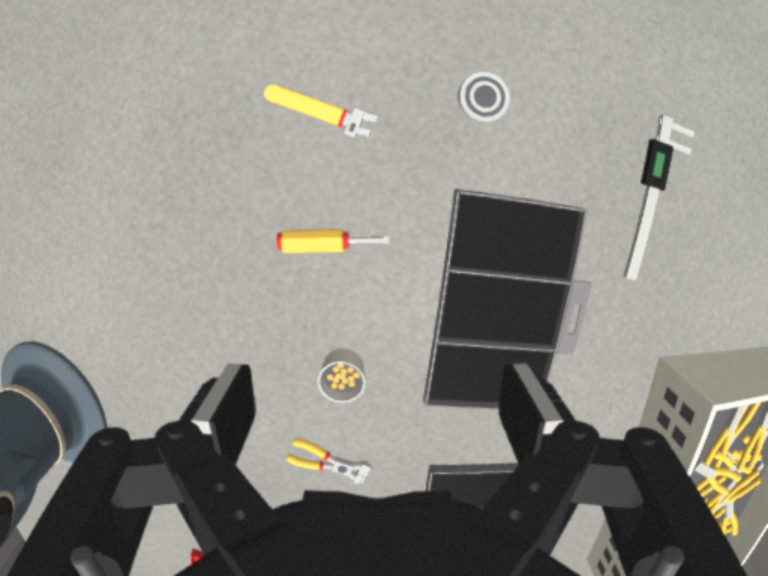

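View w3: wrench with handle (305,105) and jaw (358,122), screwdriver handle (312,241), tray_three with bays (520,235), (503,308) and (490,375). The rivet threshold needs to be relative.

```bash
python3 - <<'E'
s=open('h.py').read()
s=s.replace("W=np.clip(105-g,0,None)*(np.hypot(xx,yy)<=w)","C=np.hypot(xx,yy)<=w; W=np.clip(g[C].min()+25-g,0,None)*C").replace("W.sum()<100","W.sum()<20").replace("w=7","w=4")
open('h.py','w').write(s)
E
cat > meas.py <<'E'
from h import *
d=pickle.load(open('w.pkl','rb'))
for n,i,uv in(('nip',0,(206.7,231)),('comb',2,(202,45.3)),('long',2,(220,138))):
    X=cast(d[i],dot(d[i],uv),.011)[0]; obs=[]
    for k,f in enumerate(d):
        p=proj(f,X); 
        if not(5<p[1]<325): continue
        q=dot(f,p)
        if q is not None: obs.append((f,q)); print(n,k,q.round(1),cast(f,q,.011)[0].round(4))
    print('  tri',tri(obs).round(4) if len(obs)>1 else '')
for k,f in enumerate(d):
    for s,c,p in blobs(yellow(f['image']),25):
        if c[1]>325: continue
        X=cast(f,p,.007); m=X.mean(0)
        if .35<m[0]<.52: 
            (cx,cy),wh,a=cv2.minAreaRect(X[:,:2].astype(np.float32)*1000); print('Y',k,c.round(),s[4],m.round(4),'rect',round(cx),round(cy),np.round(wh),round(a,1))
    g=cv2.inRange(f['image'],(0,0,0),(58,58,58))
    for s,c,p in blobs(g,1200):
        X=cast(f,p,.016)
        (cx,cy),wh,a=cv2.minAreaRect(X[:,:2].astype(np.float32)*1000)
        if max(wh)<170: print('bay',k,c.round(),s[4],round(cx,1),round(cy,1),np.round(wh,1),round(a,1),'depth',depthpts(f,p)[:,2].min().round(4),np.median(depthpts(f,p)[:,2]).round(4))
E
python3 meas.py
```

```text
nip 0 [206.2 230.9] [ 0.454  -0.0572  0.011 ]
nip 1 [200.6  83.9] [ 0.4544 -0.0579  0.011 ]
nip 3 [227.7 312.4] [ 0.4533 -0.0567  0.011 ]
  tri [ 0.4537 -0.0579  0.0096]
comb 0 [213.9 312. ] [ 0.4564 -0.236   0.011 ]
comb 1 [205.5 197.5] [ 0.4566 -0.2369  0.011 ]
comb 2 [201.8  45. ] [ 0.4569 -0.2375  0.011 ]
  tri [ 0.4564 -0.2373  0.0096]
long 1 [224.8 272.6] [ 0.483  -0.3796  0.011 ]
long 2 [219.8 137.5] [ 0.4828 -0.3804  0.011 ]
  tri [ 0.4828 -0.3806  0.0095]
Y 0 [186.  45.] 593 [0.4316 0.2435 0.007 ] rect 432 243 [64. 23.] 0.1
Y 0 [203. 146.] 86 [0.4554 0.085  0.007 ] rect 455 87 [26. 16.] 87.7
Y 0 [213. 145.] 39 [0.4703 0.0859 0.007 ] rect 470 86 [18.  9.] 64.8
Y 0 [182. 211.] 147 [ 0.4133 -0.0239  0.007 ] rect 413 -24 [12. 44.] 60.7
Y 0 [177. 226.] 137 [ 0.4022 -0.0507  0.007 ] rect 402 -51 [12. 43.] 73.0
Y 0 [187. 304.] 111 [ 0.4023 -0.2227  0.007 ] rect 402 -223 [13. 47.] 87.0
Y 0 [188. 316.] 95 [ 0.4026 -0.2525  0.007 ] rect 403 -253 [47. 12.] 8.5
bay 0 [330.  46.] 3666 647.5 243.4 [ 72.9 134.7] 84.3 depth -0.002 0.0016
bay 0 [323.  97.] 4181 639.3 162.5 [ 75.2 134.9] 84.3
[... 1027 characters left out ...]
02  0.007 ] rect 435 -400 [40. 12.] 12.7
Y 2 [219. 316.] 118 [ 0.4662 -0.7289  0.007 ] rect 467 -729 [49. 11.] 2.5
bay 2 [322.  20.] 3566 636.5 -192.7 [ 73.2 137.9] 87.5 depth -0.0019 0.0017
Y 3 [202.  69.] 587 [0.4263 0.3843 0.007 ] rect 425 385 [18. 82.] 67.8
Y 3 [208. 160.] 583 [0.4321 0.242  0.007 ] rect 432 242 [22. 64.] 89.4
Y 3 [228. 252.] 100 [0.4592 0.0791 0.007 ] rect 461 80 [34. 23.] 21.2
Y 3 [206. 297.] 114 [ 0.4128 -0.0231  0.007 ] rect 413 -23 [14. 44.] 61.1
Y 3 [202. 308.] 106 [ 0.4018 -0.0495  0.007 ] rect 402 -50 [15. 43.] 75.3
bay 3 [342. 158.] 3680 646.8 247.2 [ 74.8 134.4] 84.3 depth -0.0014 0.0015
bay 3 [334. 206.] 3158 638.5 166.3 [ 72.6 134.2] 84.0 depth -0.0019 0.0015
```

Measurements agree across views: rivet tops triangulate to 9.6 mm against 11 mm in the text, bay pitch is 83 mm and the floor is about 2–3 mm. I'll check the IK and the bottle clearance, then place the first tool.

```bash
cat > job.py <<'E'
from plant import robot
from h import *
pi=np.pi; r=np.deg2rad
T3=(.6425,.1625,r(-5.8)); T2=(.6405,-.149,r(-2.4))
#      pick x,y,yaw                        tray  bay y  bay x   width
J={'nip':((.4540,-.0575,r(-23.5)),T2,.0415,.0195),
   'comb':((.4567,-.2372,r(3)),T3,-.083,.0225),
   'long':((.4829,-.3802,r(5.3)),T2,-.0415,.0105),
   'wrench':((.4560,.3725,r(-22.2)),T3,.083,.016),
   'driver':((.4315,.2430,0.),T3,0.,-.0215)}
def place_pose(n):
    _,(x,y,a),by,bx=J[n]; c,s=np.cos(a),np.sin(a)
    return x+c*bx-s*by,y+s*bx+c*by,a
def run(n,base,zg=.0135,floor=.003,strength=60,pre=.55):
    (x,y,a)=J[n][0]; X,Y,A=place_pose(n); H=.15
    robot.grip(pre,strength)
    robot.goto([x,y,H],[pi,0,a+base]); robot.move_straight([x,y,zg],vel=.12)
    s0=robot.sense(); robot.grip(0.,strength); s=robot.sense()
    print(n,'gripped',round(s['opening']*85,1),'mm force',np.round(s['gripper_force'],1),'tcp',s['tcp_pos'].round(4),'t',round(s['t'],1))
    robot.move_straight([x,y,H],vel=.15); s=robot.sense(); print(' lifted',round(s['opening']*85,1),np.round(s['gripper_force'],1))
    robot.goto([X,Y,H],[pi,0,A+base])
    robot.move_straight([X,Y,zg+floor+.015],vel=.12)
    hit=robot.move_straight([X,Y,zg+floor-.001],vel=.03,contact_N=4); s=robot.sense(); print(' placed hit',hit,s['tcp_pos'].round(4),'opening',round(s['opening']*85,1))
    robot.grip(min(.45,s['opening']+.2)); robot.move_straight([X,Y,H],vel=.12); print(' t',round(robot.sense()['t'],1),s['wrist_force'].round(1))
E
python3 - <<'E'
from job import *
d=pickle.load(open('w.pkl','rb')); f=d[2]
m=cv2.inRange(cv2.cvtColor(f['image'],cv2.COLOR_RGB2HSV),(0,150,80),(8,255,255))
for s,c,p in blobs(m,15):
    if abs(c[0]-312)<20 and abs(c[1]-135)<20:print('spout',c,cast(f,c,.1)[0].round(3))
for n in J:
  print(n,np.round(place_pose(n),3))
  for base in(0,pi):
    for P in(J[n][0],place_pose(n)):
      for z in(.0135,.15):
        q=robot.inverse_kinematics([P[0],P[1],z],[pi,0,P[2]+base]); print('  ',round(base),None if q is None else np.round(q,2))
E
```

```text
spout [314.42105263 135.35087719] [ 0.609 -0.365  0.1  ]
nip [ 0.662 -0.108 -0.042]
   0 [-0.61  0.64  0.84  2.25 -0.88  0.62 -1.09]
   0 [-0.81  0.37  1.05  2.17 -0.44  0.83 -1.47]
   0 [-0.31  0.8   0.62  1.74 -0.61  0.81 -1.01]
   0 [-0.45  0.69  0.86  1.67 -0.58  1.06 -1.03]
   3 [-0.31  0.51  0.43  2.24 -0.46  0.47  1.64]
   3 [-0.56  0.27  0.71  2.16 -0.25  0.79  1.47]
   3 [-0.14  0.73  0.35  1.73 -0.34  0.74  1.91]
   3 [-0.22  0.58  0.46  1.66 -0.3   0.98  1.88]
comb [ 0.656  0.078 -0.101]
   0 [-0.24  0.72  0.87  2.13 -0.89  0.71 -0.29]
   0 [-0.34  0.45  0.96  2.05 -0.48  0.88 -0.63]
   0 [-0.67  0.83  0.75  1.77 -0.74  0.85 -1.25]
   0 [-0.78  0.7   0.93  1.7  -0.63  1.07 -1.32]
   3 [ 0.06  0.57  0.43  2.11 -0.45  0.55  2.45]
   3 [-0.2   0.39  0.75  2.04 -0.35  0.84  2.38]
   3 [-0.4   0.72  0.31  1.75 -0.31  0.72  1.55]
   3 [-0.47  0.55  0.41  1.68 -0.26  0.96  1.51]
long [ 0.649 -0.191 -0.042]
   0 [ 0.03  0.82  0.84  1.89 -0.83  0.83 -0.17]
   0 [-0.06  0.64  0.97  1.82 -0.62  1.02 -0.32]
   0 [-0.16  0.79  0.58  1.72 -0.57  0.8  -0.92]
   0 [-0.31  0.69  0.83  1.65
[... 359 characters left out ...]
92  0.81  1.64 -0.79  0.94 -1.47]
   0 [-0.97  0.78  0.94  1.57 -0.67  1.14 -1.55]
   3 [-0.99  0.63  0.31  1.93 -0.32  0.63  0.71]
   3 [-1.06  0.44  0.4   1.86 -0.22  0.88  0.63]
   3 [-0.61  0.78  0.3   1.62 -0.3   0.79  1.29]
   3 [-0.65  0.62  0.37  1.55 -0.25  1.02  1.26]
driver [ 0.621  0.165 -0.101]
   0 [-1.14  0.63  0.71  2.16 -0.73  0.6  -1.46]
   0 [-1.32  0.4   0.91  2.09 -0.42  0.85 -1.73]
   0 [-0.84  0.82  0.77  1.81 -0.77  0.83 -1.35]
   0 [-0.94  0.68  0.94  1.75 -0.62  1.05 -1.45]
   3 [-0.82  0.53  0.28  2.15 -0.3   0.5   1.26]
   3 [-0.93  0.3   0.4   2.07 -0.16  0.8   1.14]
   3 [-0.54  0.69  0.3   1.8  -0.3   0.7   1.4 ]
   3 [-0.61  0.52  0.4   1.73 -0.24  0.94  1.35]
```

Run:
```python
from job import *
run('nip',pi)
f=robot.grab_frame('side'); cv2.imwrite('pics/s1.png',cv2.resize(f['image'][100:300,200:400,::-1],(600,600)))
```

```text
nip gripped 17.5 mm force 58.8 tcp [ 0.4544 -0.0574  0.0143] t 12.9
 lifted 16.7 58.6
 placed hit True [ 0.6616 -0.1082  0.0174] opening 16.9
 t 18.0 [-0.7 -0.2  4.9]
```

View pics/s1.png

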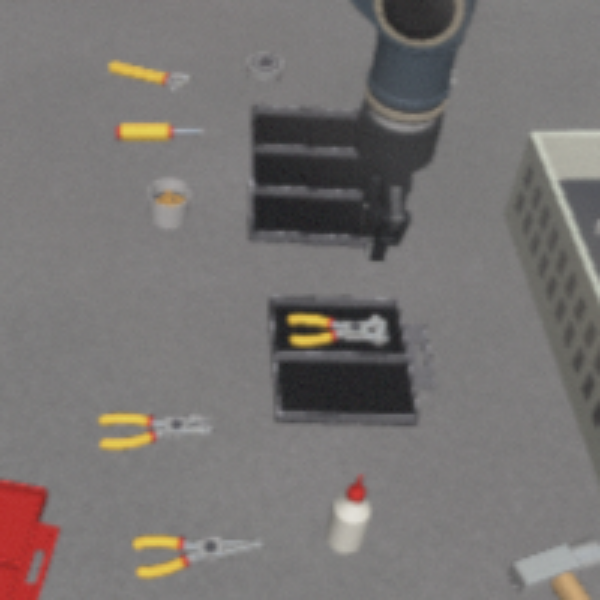

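The nippers lie flat in tray_two's upper bay, head to the tab; floor contact came at 3 mm. The other four follow, with a guard that stops on an unexpected width after lifting.

```bash
sed -i "s/print(' lifted'.*/&; assert s['opening']*85>12, 'grasp lost'/" job.py
python3 - <<'E'
from job import *
run('long',0.); run('comb',0.); run('driver',pi); run('wrench',pi)
robot.goto([.5,-.08,.36],[pi,0,pi/2]); robot.sleep(.3)
f=robot.grab_frame('side'); g=robot.grab_frame('wrist')
cv2.imwrite('pics/s2.png',cv2.resize(f['image'][100:300,200:400,::-1],(600,600)))
cv2.imwrite('pics/w5.png',cv2.resize(g['image'][:,:,::-1],(768,576)))
E
```

```text
long gripped 16.7 mm force 59.7 tcp [ 0.4832 -0.3805  0.0142] t 21.8
 lifted 16.9 59.0
 placed hit True [ 0.6492 -0.1907  0.0173] opening 17.0
 t 27.1 [-0.3  0.7  3.8]
comb gripped 16.8 mm force 59.0 tcp [ 0.4571 -0.2373  0.0142] t 29.8
 lifted 16.8 58.6
 placed hit True [0.6564 0.0779 0.0173] opening 16.7
 t 35.4 [-0.1  1.1  4.9]
driver gripped 20.3 mm force 59.0 tcp [0.4319 0.2432 0.0143] t 39.0
 lifted 20.3 58.7
 placed hit True [0.621  0.1645 0.0174] opening 20.0
 t 44.1 [-0.9  0.1  4.9]
wrench gripped 15.7 mm force 59.1 tcp [0.4564 0.3728 0.0144] t 47.1
 lifted 16.0 58.6
 placed hit True [0.6667 0.2433 0.0174] opening 15.6
 t 52.3 [-0.4 -1.   4.3]
```

View pics/s2.png

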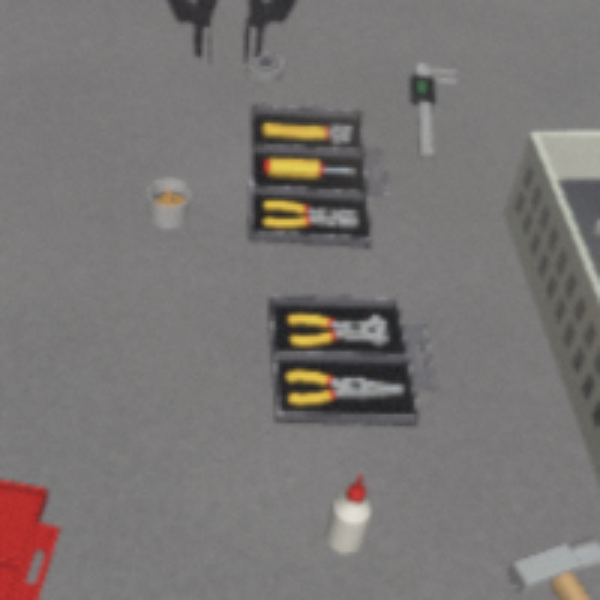

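View pics/w5.png

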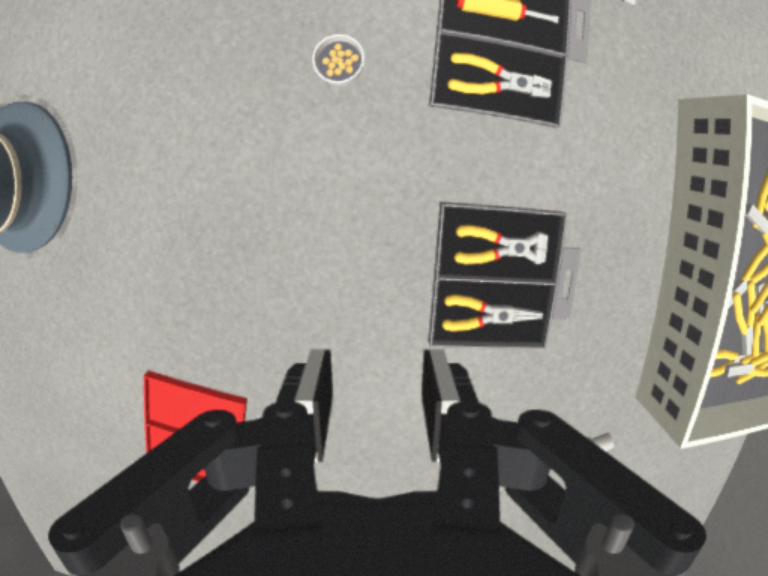

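Side view: all five tools lie in their own bays with jaws or blade towards the tab: wrench (305,131), screwdriver (305,168), combination pliers (310,215), nippers (338,330), long-nose (345,388). The wrist view confirms this for the pliers and nippers, and the pot and bottle stand where they were.

```bash
python3 -c "
from plant import robot
print(robot.close_job())"
```

```text
the job is handed in; nothing more can be done
None
```

All five tools are laid flat in their own bays with jaws or blade towards the hang tabs, the pot and the oil bottle look unmoved, and the job was handed in at about 54 s; no verdict came back.

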